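# Find the key: seat a tube head in a mixer's keyed socket

## Task

Pick up the blue tube head by its upright bar and put its round foot into the black socket on top of the white mixer. It only goes in one way round: pressing lightly, turn it until its three slots find the hidden pins and it drops, so that its disc lies flat on the socket rim all round, then let go of it. Do not force it or drop it in, and do not push the other things on the desk about.

Things in the scene. Friction and masses are not known exactly. Their poses are not given: they have to be found in the camera images.
- head_grip (a point): Centre of the upright, flat-sided grip bar of the blue tube head (loose, about 0.2 kg): bar 44 mm long along the head's x, 14 mm thick along its y (grasp it across y), from 22 mm below to 22 mm above this point. Head's z is up; a white line on its disc marks the -x side. At the start the head stands upright on the desk on its foot.
- head_flange (a point): Centre of the underside of the tube head's disc (90 mm diameter, 6 mm thick, below the bar): 28 mm below head_grip; same axes.
- tube_head: The blue tube head; origin at the centre of the end of its round foot, 50 mm below head_grip, same axes. The foot is 22 mm long below the disc: 54 mm in diameter in its upper half, 51 mm in its lower half, tapered between. Its end has three slots, 12 mm wide and 10 mm deep, unequally spaced round it.
- socket_rim (a point): Centre of the top rim of the round black socket on the white mixer, 78 mm above the desk. Outside 88 mm across; bore 56 mm in diameter, 22 mm deep. z is up along the bore; a white line on the rim marks its -x side. The head is in when the underside of its disc lies on this rim; at a wrong angle its foot stops on the pins, with the disc about 8 mm above the rim.
- pins (a point): Centre of the bore's floor, 22 mm below socket_rim, same axes (those of the rim, not of the pins). Three round-topped pins, 7 mm diameter, 9 mm high, stand round it at 18 mm radius, spaced like the slots. They do not turn, but are set at an angle that nothing reports: the head drops in only with its x axis somewhere 0.2 to 1.2 rad anticlockwise (from above) of these axes.
- mixer: White mixer, fixed, 120 x 120 x 50 mm housing with the socket on top; origin at the centre of its underside on the desk, on the socket's axis; dial and green switch on its -x side. Play of the slots on the pins: about 0.12 rad either way. The head drops over the pins if it is pushed down lightly, 3 to 10 N, while being turned.
- stapler: Red and black stapler, 125 x 32 x 38 mm, loose, lying in front of the tube rack; origin under its centre. Leave it alone.
- phone: Phone, 158 x 75 x 9 mm, loose, lying on the desk to the left; origin under its centre. Leave it alone.
- wipes_tub: Green and white tub of wipes, 69 mm in diameter, 133 mm tall, loose, standing on the right; origin under its centre. Leave it alone.
- thermometer: White and blue thermometer gun, 130 x 130 x 42 mm, loose, lying on the right; origin under its centre. Leave it alone.
There are look-alikes about, which are no part of the job. What is meant by the tube_head is not pink or purple, and is the larger of those in its own colour.

How it is judged (in metres and radians):
At the end, for the whole second after the job is handed in: The tube head sits upright in the mixer's socket (within 0.05 rad), on its axis within 4 mm, with the underside of its disc no more than 2 mm above the socket rim, released and at rest (z of head_flange in the frame of socket_rim below 0.002 m and horizontal distance between head_flange and socket_rim below 0.004 m and angle between head_flange's own z axis and vertical below 0.05 rad and linear speed of tube_head below 0.02 m/s); the robot touches nothing.
It fails at once if the head is forced: more than 50 N between the tube head and the mixer (contact force between tube_head and mixer above 50 N).
It fails at once if the arm or fingers push on the mixer with more than 25 N (contact force between any of the arm, the fingers and mixer above 25 N).
It fails at once if the stapler, phone, wipes tub or thermometer gun is pushed more than 30 mm (distance of any of stapler, phone, wipes_tub, thermometer from where it was at the start of the episode above 0.03 m).
It also fails if it takes over 54 s, if anything falls off the work surface, if the arm or the gripper's body presses on something with over 40 N, if the wrist force passes 120 N, or if a joint passes its speed limit or range.

## Robot

A 6-joint arm with a two-finger parallel gripper is mounted at the origin on a cart in front of the work surface, level with it; the furniture and walls round the work are solid. World frame = base frame: x ahead of the robot, y to its left, z up, the work surface at z = 0. Lengths are in mm, angles in rad, forces in N, time in s.
With the tool pointing down it reaches from about 300 to 825 mm from the base axis. Payload 5.4 kg.
Tool frame: the origin (TCP) lies on the centre line of the jaws, within the pads' length; the fingertips stand 17 mm ahead of it and the grasp point (between the pads) lies 2 mm behind it; z points along the fingers, y is the line along which they close (so a half turn about z gives the same grasp; the last joint's range is limited). The gripper opens to 92 mm and grips with 3 to 60 N. Pads are 20 mm wide; open, the fingers measure 128 mm over their backs; the gripper's body (75 mm by 189 mm) begins 69 mm behind the grasp point.
Start: joints at [0.952, 0.158, 1.597, -0, 1.386, -0.21], TCP at [228.575, 527.598, 231.601] pointing down, gripper open.
Joint ranges: [-2.91, 2.91], [-0.94, 2.29], [0.18, 2.7], [-1.29, 4.43], [0.17, 2.64], [-3, 3]. Speed limits (rad/s): [2.57, 2.57, 3.14, 3.14, 3.14, 3.14].

## Interface

Orientations are given as a rotation vector (axis times angle).
In Python, from workcell import robot gives the robot as it stands.
- The arm moves only by the tool drive_tool, never from a script. Its argument "rows" is a list that holds one entry, the list of rows, each a list of 6 numbers: the shift along the tool's x, y, z in m, then the turn, a rotation vector about the tool's x, y, z in rad. In form: [[[tx, ty, tz, ax, ay, az], ...]]. A call has exactly 5 rows; each row is the pose to reach, as a shift and turn from the pose commanded when the call began, along the tool's axes at that moment; what a row does not reach only later rows make up. A row lasts 1/8 s, in which the tool goes at most 62.5 mm and 10.7 degrees, less where a joint would pass 70% of its speed; a pose out of reach is approached as far as the arm can. A call with a gripper value outside its range is refused whole. "claw" is the opening, from -1 (shut) to 1 (fully open), so that 0 is half open, set as the call begins (left out, the last holds). The fingers move at their own pace and stop on an object; "squeeze" is the grip in N (left out, the last holds). Time passes only in rows, so rows that repeat a pose let the fingers close, or fill a call up. It gives the time, the measured TCP pose, the force, the opening and the grip force at its end, in the units of the state.
- robot.sense(): the state, without advancing time (a new reading comes with each control period).
- robot.get_image(name): name is "scene" or "top"; returns a dict with "pixels" (480x640x3 uint8, red, green, blue), "z_map" (480x640 float32, mm along the optical axis (not along the pixel's ray), 0 where there is no reading), "mtx" (3x3 intrinsics, pixels), "cam_to_world" (4x4, takes a point from camera to world coordinates). Camera axes: x right, y up, looking along -z (the intrinsics and any distortion apply to the point x, -y, -z); pixel columns grow to the right and rows downward; lengths in mm; the calibration is good to about 2 mm. A picture is of the moment at which its call begins.
- robot.finish_job(): hands the job in; it is judged then, once.
Trained networks look in a picture, given as the dict that the camera call returned (one of the last four; its "shot" number tells which), for a name from the list of things; names that differ only in an ending like _2 or _b are one class to them, and where a whole thing is asked for, a point or a joint stands for the part that bears it (a point fixed in the world has none). Each returns a list of dicts, best first, with "p" (0 to 1); they miss things now and then, are a little off and sometimes report something else, mostly with a low value. They report only what shows in the picture. A call takes as long as a camera call. They do not tell look-alikes from the thing itself.
- robot.search_frame(query, picture): "rect" ([centre column, centre row, width, height] as shares, 0 to 1, of the picture: columns of its width, rows of its height, round what is visible of it).
The state is a dict: "t": time; "q": joint angles; "qd": joint speeds; "effort": joint torques, N m; "tcp_pos": TCP position; "tool_rot": TCP orientation; "wrist_force": force on the tool from outside, world axes, zero at the start; "ft_torque": the same for the moment, N m; "opening": opening from 0.0 (shut) to 1.0 (fully open); "finger_force": force on a finger pad.
Only numpy, scipy, OpenCV 4.12 (cv2) and the standard library are available. Lean on these libraries where they do the work, as an engineer would, in place of code of your own. Each camera call takes 0.05 s, during which the arm holds its last target. There are 200 camera calls.

## Working session

There is one attempt and no reset: what is moved stays moved. The work goes in short steps, Python scripts to look and compute and a tool call to move; the robot and the scene stay as the last step left them, time stands still between calls to the robot, and variables do not carry over. Pictures are saved under pics/ and viewed, at most 10 in all, crops included, and the job is handed in when it is done.

Besides the shell and the picture viewer there is one more tool, called after "Emit:" as name(argument=value, ...), one argument or row to a line, values as JSON. drive_tool: Moves the arm, as the interface text tells. Its arguments: {"type":"object","properties":{"rows":{"type":"array","items":{"type":"array","items":{"type":"array","items":{"type":"number"}}}},"claw":{"type":"number"},"squeeze":{"type":"number"}},"required":["rows"]}

```bash
mkdir -p pics; cat > h.py <<'E'
import numpy as np, cv2, pickle
from workcell import robot
def grab(n,f):
    im=robot.get_image(n); cv2.imwrite('pics/'+f+'.png',im['pixels'][...,::-1]); pickle.dump(im,open(f+'.pkl','wb')); return im
def world(im,u,v):
    z=im['z_map'][v,u]; K=np.array(im['mtx'])
    x=(u-K[0,2])/K[0,0]*z; y=(v-K[1,2])/K[1,1]*z
    T=np.array(im['cam_to_world']); p=np.stack([x,-y,-z,np.ones_like(z)],-1); return (p@T.T)[...,:3]
def cloud(im):
    v,u=np.mgrid[0:480,0:640]; return world(im,u,v)
E
python3 - <<'E'
from h import *
for n in ['top','scene']:
    im=grab(n,n+'1')
    print({k:(v if k not in('pixels','z_map') else 0) for k,v in im.items()})
    for q in ['tube_head','mixer','socket_rim']:
        try:
            for d in robot.search_frame(q,im)[:4]: print(n,q,d['p'],np.round(np.array(d['rect'])*[640,480,640,480]))
        except Exception as e: print(e)
print(robot.sense())
a=cv2.imread('pics/top1.png')
E
```

```text
{'pixels': 0, 'z_map': 0, 'mtx': array([[501.66029365,   0.        , 323.31895618],
       [  0.        , 501.66029365, 236.82598567],
       [  0.        ,   0.        ,   1.        ]]), 'cam_to_world': array([[ 1.08832955e-02,  9.86574910e-01, -1.62946315e-01,
         2.37464304e+02],
       [-9.99815199e-01,  1.33189580e-02,  1.38626365e-02,
        -5.80769506e+00],
       [ 1.58468045e-02,  1.62765331e-01,  9.86537544e-01,
         1.43096550e+03],
       [ 0.00000000e+00,  0.00000000e+00,  0.00000000e+00,
         1.00000000e+00]]), 'shot': 1}
top tube_head 0.86 [376. 205.  20.  24.]
top tube_head 0.73 [377. 242.  35.  35.]
top tube_head 0.67 [380. 289.  34.  34.]
top tube_head 0.65 [326. 272.  24.  23.]
top mixer 0.91 [273. 218.  45.  44.]
top socket_rim 0.87 [276. 221.  45.  46.]
{'pixels': 0, 'z_map': 0, 'mtx': array([[576.61518065,   0.        , 311.08472374],
       [  0.        , 576.61518065, 238.0285737 ],
       [  0.        ,   0.        ,   1.        ]]), 'cam_to_world': array([[-4.75623037e-01,  6.54025153e-01, -5.88246399e-01,
        -5.51954116e+02],
       [-8.
[... 314 characters left out ...]
d 0.16 [408. 166.  18.  27.]
{'t': 0.4, 'q': array([ 9.51923082e-01,  1.58500467e-01,  1.59714870e+00, -9.32520904e-06,
        1.38619829e+00, -2.10112861e-01]), 'qd': array([-0.00052035, -0.00132057, -0.00192675,  0.00023214, -0.00046293,
       -0.00030296]), 'effort': array([ 2.88388792e-04, -3.85082173e+01, -3.21885860e+01,  7.00229639e-02,
        3.30033666e-02, -7.13764211e-05]), 'tcp_pos': array([228.52306741, 527.54237745, 231.47008581]), 'tool_rot': array([-6.37596797e-01, -3.07611485e+00,  3.72138010e-04]), 'wrist_force': array([-0.90543154,  0.52218312, -0.71699395]), 'ft_torque': array([-0.00151879,  0.04389146,  0.01754647]), 'finger_force': 0.0, 'opening': 0.9992047054572274}
```

View pics/top1.png

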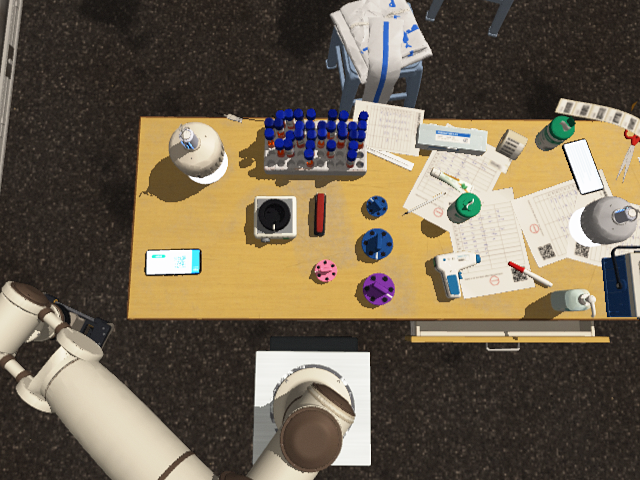

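View pics/scene1.png

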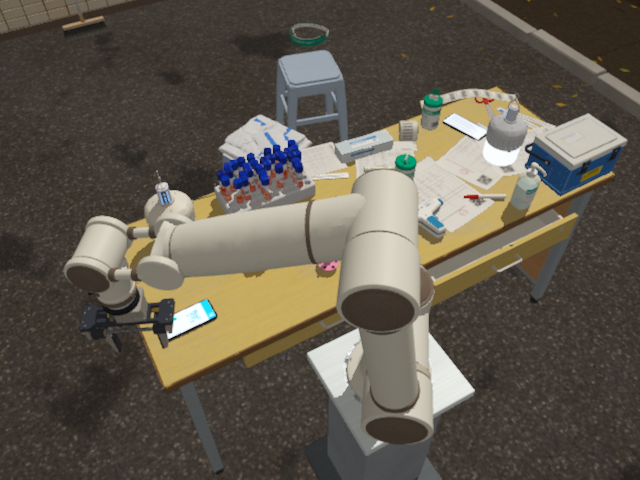

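The top view shows the large blue head at about (377,242), with the smaller blue look-alike at (376,205) and purple and pink ones nearby. The mixer with the black socket is at (273,218).

```bash
python3 - <<'E'
from h import *
im=pickle.load(open('top1.pkl','rb')); P=cloud(im); rgb=im['pixels']
hsv=cv2.cvtColor(rgb,cv2.COLOR_RGB2HSV)
def reg(x0,x1,y0,y1):
    m=np.zeros((480,640),bool); m[y0:y1,x0:x1]=1; return m
# desk check
print('desk',np.median(P[reg(215,245,235,300)],0))
r=reg(350,405,222,265)
z=P[...,2]
for lo,hi in [(15,40),(55,90)]:
    m=r&(z>lo)&(z<hi); Q=P[m]
    print('head',lo,m.sum(),Q.mean(0),Q.min(0),Q.max(0))
    if m.sum()>5:
        c=cv2.minAreaRect(Q[:,:2].astype(np.float32)); print(c, cv2.minEnclosingCircle(Q[:,:2].astype(np.float32)), np.median(Q[:,2]))
r=reg(245,305,188,250)
m=r&(z>70)&(z<90); Q=P[m]; print('rim',m.sum(),Q.mean(0),np.median(Q[:,2]),cv2.minEnclosingCircle(Q[:,:2].astype(np.float32)))
m=r&(z>44)&(z<56)&(hsv[...,2]>120);Q=P[m];print('house',cv2.minAreaRect(Q[:,:2].astype(np.float32)))
a=cv2.resize(rgb[180:270,345:405],None,fx=6,fy=6,interpolation=cv2.INTER_CUBIC)
b=cv2.resize(rgb[180:270,245:305],None,fx=6,fy=6,interpolation=cv2.INTER_CUBIC)
cv2.imwrite('pics/c.png',np.hstack([b,a])[...,::-1])
E
```

```text
desk [3.82753626e+02 2.40932944e+02 8.33908304e-02]
head 15 669 [ 452.43911146 -177.12392841   28.7188177 ] [ 410.1101533  -221.54995033   18.17564922] [ 497.78325887 -134.91964235   39.40932557]
((453.9972229003906, -177.97518920898438), (86.3543930053711, 87.78815460205078), 87.84329223632812) ((453.8126525878906, -177.7021484375), 45.090065002441406) 28.707890165521803
head 55 94 [ 452.6321192  -176.92018837   70.71096818] [ 431.14762217 -184.02289589   55.90705753] [ 475.19152857 -169.89215958   77.79500337]
((453.11224365234375, -177.2351837158203), (13.684950828552246, 43.99699783325195), 87.57681274414062) ((453.1706237792969, -176.14642333984375), 22.02381706237793) 71.20077113439424
rim 466 [523.80624035 111.73526421  78.02517983] 78.00765905040157 ((524.7966918945312, 111.98082733154297), 44.439239501953125)
house ((523.959716796875, 111.45399475097656), (115.60165405273438, 118.68245697021484), 0.9011898636817932)
```

View pics/c.png

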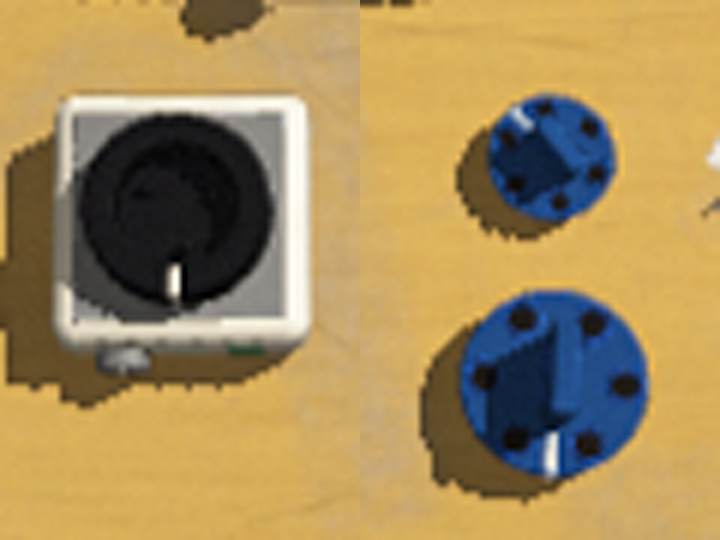

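Emit:
drive_tool(
  rows=[
    [[-0.04, -0.046, 0, 0, 0, -0.073], [-0.08, -0.092, 0, 0, 0, -0.146], [-0.12, -0.138, 0, 0, 0, -0.22], [-0.16, -0.184, 0, 0, 0, -0.293], [-0.2, -0.23, 0, 0, 0, -0.367]],
  ],
  claw=1,
)

```text
t: 1.02
tcp_pos: [321.0, 235.4, 231.8]
tool_rot: [0.061, 3.14, 0.0]
wrist_force: [0.6, -0.4, 0.5]
opening: 0.996
finger_force: 0.0
```

```bash
cat >> h.py <<'E'
from scipy.spatial.transform import Rotation as Ro
def to(p,yaw=None):
    """tool-frame shift (m) to world point p (mm), turn to point down with tool y at yaw"""
    s=robot.sense(); R=Ro.from_rotvec(s['tool_rot']); A=R.as_matrix()
    y=np.arctan2(A[1,1],A[0,1])
    if yaw is None: yaw=y
    Y=np.array([np.cos(yaw),np.sin(yaw),0]); Z=np.array([0,0,-1.]); X=np.cross(Y,Z)
    d=R.inv()*Ro.from_matrix(np.c_[X,Y,Z])
    print('t',round(s['t'],2),'tcp',np.round(s['tcp_pos'],1),'yaw',round(y,4),'F',np.round(s['wrist_force'],1),'Tz',np.round(s['ft_torque'],2),'open',round(s['opening'],3),s['finger_force'],'q',np.round(s['q'],2))
    print('shift',np.round(R.inv().apply((np.array(p)-s['tcp_pos'])/1000),4),'turn',np.round(d.as_rotvec(),4))
E
python3 -c "
from h import *
to([453,-177.2,150],1.529)"
```

```text
t 1.02 tcp [321.  235.4 231.8] yaw 1.5321 F [ 0.6 -0.4  0.5] Tz [ 0.02 -0.06  0.06] open 0.996 0.0 q [ 0.33 -0.34  2.06 -0.    1.42 -1.21]
shift [-0.1478 -0.4072  0.0819] turn [0.0003 0.0012 0.0031]
```

Emit:
drive_tool(
  rows=[
    [[-0.02, -0.057, 0.01, 0, 0, 0.002], [-0.04, -0.114, 0.02, 0, 0, 0.003], [-0.06, -0.171, 0.03, 0, 0, 0.003], [-0.08, -0.228, 0.04, 0, 0, 0.003], [-0.1, -0.285, 0.05, 0, 0, 0.003]],
  ],
)

```text
t: 1.65
tcp_pos: [409.1, -54.1, 181.7]
tool_rot: [0.071, 3.139, -0.001]
wrist_force: [0.9, -0.2, 1.6]
opening: 1.002
finger_force: 0.0
```

Emit:
drive_tool(
  rows=[
    [[-0.018, -0.046, 0.01, 0, 0, 0], [-0.036, -0.092, 0.02, 0, 0, 0], [-0.048, -0.122, 0.032, 0, 0, 0], [-0.048, -0.122, 0.032, 0, 0, 0], [-0.048, -0.122, 0.032, 0, 0, 0]],
  ],
)

```text
t: 2.28
tcp_pos: [451.0, -175.2, 149.7]
tool_rot: [-0.07, -3.141, -0.001]
wrist_force: [-0.1, 0.4, -0.1]
opening: 1.0
finger_force: 0.0
```

```bash
python3 - <<'E'
from h import *
to([453,-177.2,50],1.529)
im=grab('scene','s2')
cv2.imwrite('pics/s2c.png',cv2.resize(im['pixels'][120:340,260:560],None,fx=2.5,fy=2.5)[...,::-1])
for q in ['tube_head','head_grip']:
    for d in robot.search_frame(q,im)[:3]: print(q,d['p'],np.round(np.array(d['rect'])*[640,480,640,480]))
E
```

```text
t 2.27 tcp [ 451.  -175.2  149.7] yaw 1.5261 F [-0.1  0.4 -0.1] Tz [ 0.03  0.04 -0.01] open 1.0 0.0 q [-0.62  0.    1.93  0.    1.21 -2.15]
shift [-0.0022 -0.0019  0.0997] turn [ 0.0005 -0.0003 -0.0029]
tube_head 0.9 [360. 225.  27.  25.]
tube_head 0.78 [329. 262.  16.  12.]
tube_head 0.61 [382. 253.  34.  24.]
head_grip 0.97 [357. 224.  27.  26.]
head_grip 0.56 [384. 253.  29.  25.]
head_grip 0.53 [338. 204.  18.  14.]
```

View pics/s2c.png

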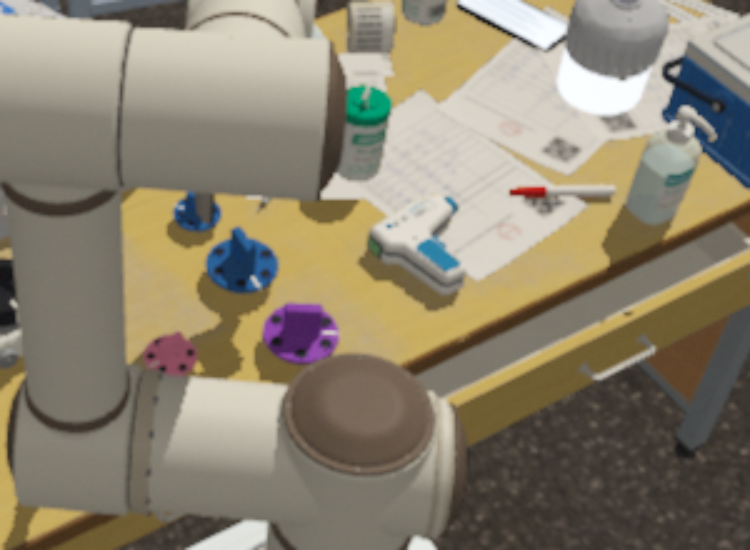

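Emit:
drive_tool(
  rows=[
    [[-0.002, -0.002, 0.03, 0, 0, -0.003], [-0.002, -0.002, 0.06, 0, 0, -0.003], [-0.002, -0.002, 0.085, 0, 0, -0.003], [-0.002, -0.002, 0.099, 0, 0, -0.003], [-0.002, -0.002, 0.099, 0, 0, -0.003]],
  ],
)

```text
t: 3.05
tcp_pos: [452.7, -177.3, 50.2]
tool_rot: [-0.065, -3.14, -0.001]
wrist_force: [0.9, 1.2, -0.9]
opening: 1.001
finger_force: 0.0
```

```bash
python3 -c "
from h import *
to([453.3,-177.2,49.5],1.529)"
```

```text
t 3.05 tcp [ 452.7 -177.3   50.2] yaw 1.5296 F [ 0.9  1.2 -0.9] Tz [ 0.04 -0.02  0.01] open 1.001 0.0 q [-0.62  0.16  1.98  0.    0.99 -2.15]
shift [-0.0006  0.0001  0.0007] turn [ 0.0008 -0.0012  0.0006]
```

Emit:
drive_tool(
  rows=[
    [[0, 0, 0, 0, 0, 0], [0, 0, 0, 0, 0, 0], [0, 0, 0, 0, 0, 0], [0, 0, 0, 0, 0, 0], [0, 0, 0, 0, 0, 0]],
  ],
  claw=-1,
  squeeze=30,
)

```text
t: 3.68
tcp_pos: [453.1, -178.0, 50.7]
tool_rot: [0.066, 3.141, -0.0]
wrist_force: [-0.5, -1.1, -1.3]
opening: 0.474
finger_force: 0.0
```

Emit:
drive_tool(
  rows=[
    [[0, 0, 0, 0, 0, 0], [0, 0, 0, 0, 0, 0], [0, 0, -0.01, 0, 0, 0], [0, 0, -0.04, 0, 0, 0], [0, 0, -0.08, 0, 0, 0]],
  ],
)

```text
t: 4.3
tcp_pos: [451.9, -177.2, 130.6]
tool_rot: [-0.066, -3.138, -0.003]
wrist_force: [0.5, 0.4, -2.7]
opening: 0.15
finger_force: 30.0
```

```bash
python3 -c "
from h import *
to([524.3,111.8,180],1.529+.25)"
```

```text
t 4.3 tcp [ 451.9 -177.2  130.6] yaw 1.5289 F [ 0.5  0.4 -2.7] Tz [-0.05 -0.01 -0.05] open 0.15 29.993599355220795 q [-0.62  0.03  1.94  0.    1.17 -2.15]
shift [-0.0601  0.2919 -0.049 ] turn [ 0.0022 -0.0025 -0.2501]
```

Emit:
drive_tool(
  rows=[
    [[-0.012, 0.055, -0.03, 0, 0, -0.05], [-0.024, 0.11, -0.05, 0, 0, -0.1], [-0.036, 0.165, -0.05, 0, 0, -0.15], [-0.048, 0.22, -0.05, 0, 0, -0.2], [-0.059, 0.27, -0.05, 0, 0, -0.21]],
  ],
)

```text
t: 4.92
tcp_pos: [523.1, 91.3, 180.8]
tool_rot: [0.266, -3.13, 0.0]
wrist_force: [0.5, -0.5, -2.5]
opening: 0.153
finger_force: 30.0
```

Emit:
drive_tool(
  rows=[
    [[0.004, 0.022, 0, 0, 0, 0], [0.004, 0.022, 0, 0, 0, 0], [0.004, 0.022, 0, 0, 0, 0], [0.004, 0.022, 0, 0, 0, 0], [0.004, 0.022, 0, 0, 0, 0]],
  ],
)

```text
t: 5.55
tcp_pos: [515.8, 109.5, 180.7]
tool_rot: [-0.262, 3.131, -0.0]
wrist_force: [1.3, -0.3, -2.4]
opening: 0.153
finger_force: 30.0
```

```bash
python3 - <<'E'
from h import *
to([524.3,111.8,160],1.737)
for n in ['top','scene']:
    im=grab(n,n+'3')
    for d in robot.search_frame('tube_head',im)[:3]: print(d['p'],np.round(np.array(d['rect'])*[640,480,640,480]))
    for d in robot.search_frame('mixer',im)[:3]: print('mix',d['p'],np.round(np.array(d['rect'])*[640,480,640,480]))
a=cv2.imread('pics/top3.png')[150:290,200:340]; b=cv2.imread('pics/scene3.png')[180:320,190:330]
cv2.imwrite('pics/c3.png',cv2.resize(np.hstack([a,b]),None,fx=2.8,fy=2.8))
E
```

```text
t 5.55 tcp [515.8 109.5 180.7] yaw 1.7377 F [ 1.3 -0.3 -2.4] Tz [-0.01 -0.01 -0.02] open 0.153 29.997212290763855 q [-0.02  0.08  1.79 -0.    1.28 -1.76]
shift [-0.0087  0.0008  0.0207] turn [-0.0001  0.      0.0007]
0.83 [378. 204.  20.  23.]
0.75 [273. 219.  45.  43.]
0.74 [325. 272.  24.  22.]
mix 0.77 [273. 218.  43.  46.]
mix 0.73 [272. 218.  34.  20.]
0.87 [381. 253.  33.  27.]
0.82 [327. 263.  18.  16.]
0.39 [249. 223.   5.   9.]
mix 0.76 [252. 247.  29.  38.]
```

View pics/c3.png

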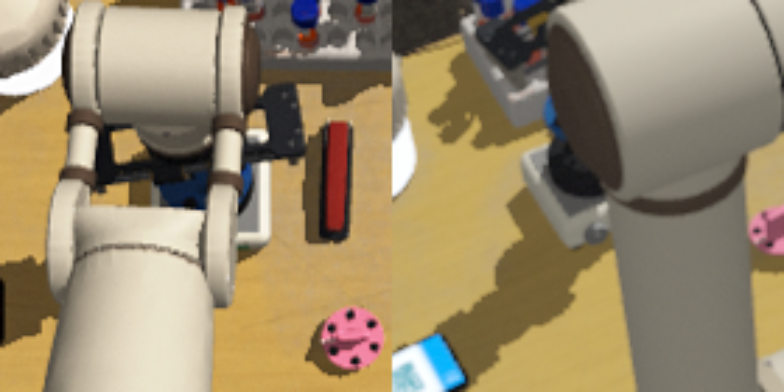

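The top view shows the head hanging upright above the socket, with its blue disc partly visible at about (273,219). I'll fit the visible arc of the disc.

```bash
python3 - <<'E'
from h import *
from scipy.optimize import least_squares
im=pickle.load(open('top3.pkl','rb')); P=cloud(im); hsv=cv2.cvtColor(im['pixels'],cv2.COLOR_RGB2HSV)
m=(hsv[...,0]>95)&(hsv[...,0]<125)&(hsv[...,1]>120)
b=np.zeros_like(m); b[190:250,245:305]=1; m&=b
z=P[m][:,2]; print(m.sum(), np.percentile(z,[5,25,50,75,95]))
zm=np.median(z); mm=m&(abs(P[...,2]-zm)<5); Q=P[mm]; print(mm.sum(),Q.min(0),Q.max(0))
print('plane',np.linalg.lstsq(np.c_[Q[:,:2]-Q[:,:2].mean(0),np.ones(len(Q))],Q[:,2],rcond=None)[0])
# outer arc: for each direction bin from nominal center, max radius
c=np.array([515.,109.]);
def fit(c,Q):
  for _ in range(4):
    d=Q[:,:2]-c; a=np.arctan2(d[:,1],d[:,0]); r=np.hypot(*d.T)
    bins=np.round(a/0.12).astype(int); E=np.array([Q[bins==k][np.argmax(r[bins==k]),:2] for k in np.unique(bins)])
    E=E[np.hypot(*(E-c).T)>38]
    c=least_squares(lambda x:np.hypot(*(E-x).T)-44,c,loss='soft_l1').x
  return c,len(E),np.round(np.hypot(*(E-c).T),1)
print(fit(c,Q))
im=pickle.load(open('top1.pkl','rb')); P=cloud(im)
b=np.zeros_like(m); b[222:265,350:405]=1
Q=P[b&(P[...,2]>18)&(P[...,2]<40)]; print('start',fit(np.array([453.,-177.]),Q))
b[:]=0;b[188:250,245:305]=1
Q=P[b&(P[...,2]>74)&(P[...,2]<82)]; print('rim R43.. ',fit(np.array([524.,112.]),Q))
# near-side only
print('cov',im['cam_to_world'][:3,3])
s=pickle.load(open('scene3.pkl','rb')); P=cloud(s); 
E
```

```text
184 [145.17760791 147.79350466 149.84839844 152.58440518 193.96963357]
142 [480.60211829  66.15862987 144.85647024] [521.56811277 149.70327162 154.12811236]
plane [-1.31930144e-02 -7.70769241e-03  1.49391408e+02]
(array([517.5911269 , 109.50106298]), 15, array([45.1, 44.4, 43.6, 43.8, 45. , 43.4, 43.2, 43.1, 42.9, 43.9, 44. ,
       44.9, 44.9, 43.3, 40.2]))
start (array([ 453.64998147, -177.823396  ]), 53, array([42.9, 43.1, 44.2, 43.1, 44.4, 44.6, 44.1, 44.1, 44.8, 44.1, 44.9,
       43.9, 42.9, 41.9, 42.9, 44.9, 43.6, 42.4, 43.7, 44.6, 43.6, 43.8,
       43.3, 43.5, 45. , 44.3, 43.6, 43.4, 45.3, 43.2, 44.9, 43.1, 43.9,
       44. , 43.1, 44.2, 44.5, 43.9, 43.2, 42.7, 43.1, 43.8, 45. , 44. ,
       43.8, 45.1, 44.3, 43.5, 44.2, 43.3, 43.8, 43.3, 43.5]))
rim R43..  (array([524.49492595, 111.73203921]), 53, array([38.4, 44.1, 44.1, 43.7, 42.2, 43.8, 42.7, 42.3, 41.2, 43. , 42.1,
       43.1, 41.9, 41.5, 41.9, 42.4, 43.1, 42.4, 40.4, 42.5, 42.7, 41.3,
       44. , 42.6, 42.6, 41.3, 40. , 42.9, 42.1, 43.9, 43.4, 44.4, 42.5,
       41.4, 43. , 41. , 42.1, 43.3, 41.6, 40.9, 41.2, 42.1, 42.7, 43.5,
       42.6, 42.2, 42. , 42.4, 43.3, 41.3, 42.2, 41.6, 43.4]))
cov [ 237.4643036    -5.80769506 1430.96550228]
```

Emit:
drive_tool(
  rows=[
    [[-0.008, 0.001, 0.01, 0, 0, 0], [-0.008, 0.001, 0.02, 0, 0, 0], [-0.008, 0.001, 0.03, 0, 0, 0], [-0.008, 0.001, 0.038, 0, 0, 0], [-0.008, 0.001, 0.038, 0, 0, 0]],
  ],
)

```text
t: 6.48
tcp_pos: [522.7, 112.6, 141.6]
tool_rot: [0.264, -3.129, -0.0]
wrist_force: [0.6, 1.0, -2.9]
opening: 0.149
finger_force: 30.0
```

```bash
python3 - <<'E'
from h import *
to([523.6,111.8,135],1.737)
E
```

```text
t 6.47 tcp [522.7 112.6 141.6] yaw 1.739 F [ 0.6  1.  -2.9] Tz [ 0.08 -0.   -0.01] open 0.149 29.99724268913269 q [-0.01  0.14  1.8  -0.    1.2  -1.75]
shift [-0.0008 -0.001   0.0066] turn [ 0.0003 -0.0019  0.002 ]
```

Emit:
drive_tool(
  rows=[
    [[0, -0.0005, 0.003, 0, 0, 0], [0, -0.0005, 0.006, 0, 0, 0], [0, -0.0005, 0.008, 0, 0, 0], [0, -0.0005, 0.01, 0, 0, 0], [0, -0.0005, 0.01, 0, 0, 0]],
  ],
)

```text
t: 7.1
tcp_pos: [523.4, 112.2, 132.4]
tool_rot: [0.264, -3.13, -0.0]
wrist_force: [-0.7, 0.7, -2.5]
opening: 0.151
finger_force: 30.0
```

```bash
python3 - <<'E'
from h import *
to([523.6,111.8,125],1.737)
im=grab('top','top4')
cv2.imwrite('pics/c4.png',cv2.resize(im['pixels'][180:260,230:310],None,fx=7,fy=7,interpolation=cv2.INTER_CUBIC)[...,::-1])
E
```

```text
t 7.1 tcp [523.4 112.2 132.4] yaw 1.739 F [-0.7  0.7 -2.5] Tz [ 0.    0.01 -0.03] open 0.151 29.997283816337585 q [-0.01  0.16  1.81  0.    1.18 -1.75]
shift [-0.0002 -0.0004  0.0074] turn [ 0.0001 -0.0003  0.002 ]
```

View pics/c4.png

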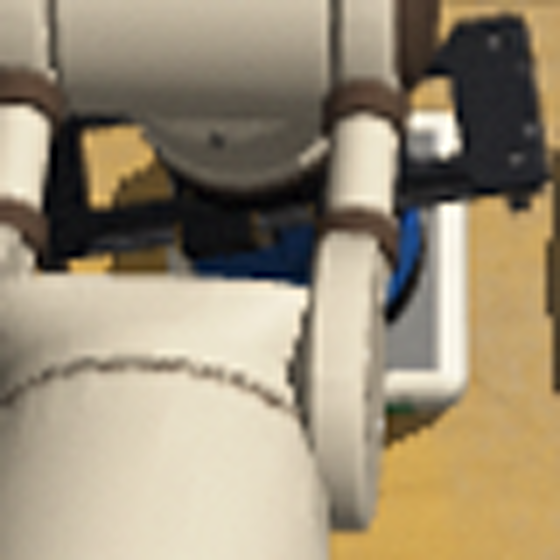

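The disc now sits concentric over the rim and the foot has entered without side force. I'll keep lowering it.

Emit:
drive_tool(
  rows=[
    [[0, 0, 0.001, 0, 0, 0], [0, 0, 0.002, 0, 0, 0], [0, 0, 0.003, 0, 0, 0], [0, 0, 0.004, 0, 0, 0], [0, 0, 0.005, 0, 0, 0]],
  ],
)

```text
t: 7.78
tcp_pos: [523.5, 112.2, 127.5]
tool_rot: [0.264, -3.13, -0.0]
wrist_force: [0.6, 0.5, -2.6]
opening: 0.152
finger_force: 30.0
```

Emit:
drive_tool(
  rows=[
    [[0, 0, 0.0005, 0, 0, 0], [0, 0, 0.001, 0, 0, 0], [0, 0, 0.0015, 0, 0, 0], [0, 0, 0.002, 0, 0, 0], [0, 0, 0.002, 0, 0, 0]],
  ],
)

```text
t: 8.4
tcp_pos: [523.4, 112.2, 125.5]
tool_rot: [0.264, -3.13, -0.0]
wrist_force: [-1.0, 0.1, -3.1]
opening: 0.152
finger_force: 30.0
```

Emit:
drive_tool(
  rows=[
    [[0, 0, 0.0003, 0, 0, 0], [0, 0, 0.0006, 0, 0, 0], [0, 0, 0.001, 0, 0, 0], [0, 0, 0.001, 0, 0, 0], [0, 0, 0.001, 0, 0, 0]],
  ],
)

```text
t: 9.02
tcp_pos: [523.5, 112.2, 124.6]
tool_rot: [-0.264, 3.13, 0.0]
wrist_force: [-0.3, 0.3, -1.7]
opening: 0.15
finger_force: 30.0
```

Emit:
drive_tool(
  rows=[
    [[0, 0, 0.0003, 0, 0, 0], [0, 0, 0.0006, 0, 0, 0], [0, 0, 0.001, 0, 0, 0], [0, 0, 0.001, 0, 0, 0], [0, 0, 0.001, 0, 0, 0]],
  ],
)

```text
t: 9.65
tcp_pos: [523.5, 112.2, 123.6]
tool_rot: [-0.264, 3.13, 0.0]
wrist_force: [0.6, 0.8, -4.1]
opening: 0.152
finger_force: 30.0
```

Emit:
drive_tool(
  rows=[
    [[0, 0, 0.0003, 0, 0, 0], [0, 0, 0.0006, 0, 0, 0], [0, 0, 0.001, 0, 0, 0], [0, 0, 0.001, 0, 0, 0], [0, 0, 0.001, 0, 0, 0]],
  ],
)

```text
t: 10.28
tcp_pos: [523.5, 112.2, 122.6]
tool_rot: [-0.264, 3.13, -0.0]
wrist_force: [0.6, -0.2, -2.8]
opening: 0.151
finger_force: 30.0
```

Emit:
drive_tool(
  rows=[
    [[0, 0, 0.0003, 0, 0, 0], [0, 0, 0.0006, 0, 0, 0], [0, 0, 0.0008, 0, 0, 0], [0, 0, 0.0008, 0, 0, 0], [0, 0, 0.0008, 0, 0, 0]],
  ],
)

```text
t: 10.9
tcp_pos: [523.5, 112.2, 121.8]
tool_rot: [0.264, -3.13, -0.0]
wrist_force: [0.4, -0.7, -2.2]
opening: 0.151
finger_force: 30.0
```

Emit:
drive_tool(
  rows=[
    [[0, 0, 0.0003, 0, 0, 0], [0, 0, 0.0006, 0, 0, 0], [0, 0, 0.001, 0, 0, 0], [0, 0, 0.001, 0, 0, 0], [0, 0, 0.001, 0, 0, 0]],
  ],
)

```text
t: 11.52
tcp_pos: [523.5, 112.1, 120.8]
tool_rot: [0.264, -3.13, 0.0]
wrist_force: [-1.0, -0.6, -2.1]
opening: 0.152
finger_force: 30.0
```

Emit:
drive_tool(
  rows=[
    [[0, 0, 0.0003, 0, 0, 0], [0, 0, 0.0006, 0, 0, 0], [0, 0, 0.001, 0, 0, 0], [0, 0, 0.001, 0, 0, 0], [0, 0, 0.001, 0, 0, 0]],
  ],
)

```text
t: 12.15
tcp_pos: [523.5, 112.2, 119.8]
tool_rot: [0.264, -3.13, 0.0]
wrist_force: [-0.9, 1.1, -2.2]
opening: 0.15
finger_force: 30.0
```

```bash
python3 - <<'E'
from h import *
to([523.6,111.8,115],1.737)
grab('top','top5'); grab('scene','scene5')
for f,t in [('top3',180.7),('top4',132.4),('top5',119.8)]:
    im=pickle.load(open(f+'.pkl','rb')); P=cloud(im); hsv=cv2.cvtColor(im['pixels'],cv2.COLOR_RGB2HSV)
    m=(hsv[...,0]>95)&(hsv[...,0]<125)&(hsv[...,1]>120); b=np.zeros_like(m); b[200:250,245:305]=1; m&=b
    z=P[m][:,2]-t; print(f,m.sum(),np.round(np.percentile(z,[5,15,25,35,50,65,75,90]),1))
im=pickle.load(open('scene5.pkl','rb')); P=cloud(im); hsv=cv2.cvtColor(im['pixels'],cv2.COLOR_RGB2HSV)
b=np.zeros_like(m); b[190:270,225:280]=1
m=(hsv[...,0]>95)&(hsv[...,0]<125)&(hsv[...,1]>120)&b; print(m.sum(),np.round(P[m][:20],0))
E
```

```text
t 12.15 tcp [523.5 112.2 119.8] yaw 1.739 F [-0.9  1.1 -2.2] Tz [0.02 0.02 0.01] open 0.15 29.997080862522125 q [-0.01  0.17  1.81 -0.    1.16 -1.75]
shift [-0.0001 -0.0004  0.0048] turn [ 0.    -0.     0.002]
top3 184 [-35.5 -34.1 -32.9 -32.1 -30.9 -29.3 -28.1  11.2]
top4 109 [-36.1 -34.4 -33.1 -31.7 -30.2 -27.4  -4.2  12.3]
top5 91 [-36.3 -33.9 -32.3 -32.  -29.6 -10.4   9.6  16.8]
163 [[638. 104.   4.]
 [639. 107.  -1.]
 [558. 130.  89.]
 [560. 127.  85.]
 [641. 110.  -6.]
 [555. 135.  89.]
 [555. 132.  88.]
 [552. 139.  91.]
 [551. 136.  90.]
 [552. 124.  82.]
 [551. 140.  88.]
 [553. 136.  84.]
 [549. 135.  87.]
 [545. 133.  89.]
 [546. 130.  87.]
 [544. 127.  88.]
 [542. 125.  88.]
 [548. 142.  87.]
 [545. 139.  88.]
 [543. 137.  89.]]
```

Emit:
drive_tool(
  rows=[
    [[0, 0, 0.0003, 0, 0, 0], [0, 0, 0.0006, 0, 0, 0], [0, 0, 0.001, 0, 0, 0], [0, 0, 0.001, 0, 0, 0], [0, 0, 0.001, 0, 0, 0]],
  ],
)

```text
t: 12.88
tcp_pos: [523.5, 112.1, 118.8]
tool_rot: [0.264, -3.13, 0.0]
wrist_force: [1.1, -0.7, -2.2]
opening: 0.149
finger_force: 30.0
```

Emit:
drive_tool(
  rows=[
    [[0, 0, 0.0003, 0, 0, 0], [0, 0, 0.0006, 0, 0, 0], [0, 0, 0.001, 0, 0, 0], [0, 0, 0.001, 0, 0, 0], [0, 0, 0.001, 0, 0, 0]],
  ],
)

```text
t: 13.5
tcp_pos: [523.5, 112.2, 117.8]
tool_rot: [0.264, -3.13, 0.0]
wrist_force: [0.1, 0.3, -3.1]
opening: 0.15
finger_force: 30.0
```

Emit:
drive_tool(
  rows=[
    [[0, 0, 0.0003, 0, 0, 0], [0, 0, 0.0006, 0, 0, 0], [0, 0, 0.001, 0, 0, 0], [0, 0, 0.001, 0, 0, 0], [0, 0, 0.001, 0, 0, 0]],
  ],
)

```text
t: 14.12
tcp_pos: [523.5, 112.1, 116.8]
tool_rot: [0.264, -3.13, 0.0]
wrist_force: [0.2, -0.2, -2.9]
opening: 0.151
finger_force: 30.0
```

Emit:
drive_tool(
  rows=[
    [[0, 0, 0.0003, 0, 0, 0], [0, 0, 0.0006, 0, 0, 0], [0, 0, 0.0008, 0, 0, 0], [0, 0, 0.0008, 0, 0, 0], [0, 0, 0.0008, 0, 0, 0]],
  ],
)

```text
t: 14.75
tcp_pos: [523.5, 112.1, 116.0]
tool_rot: [0.264, -3.13, 0.0]
wrist_force: [-0.2, -0.3, -2.9]
opening: 0.151
finger_force: 30.0
```

Emit:
drive_tool(
  rows=[
    [[0, 0, 0.0003, 0, 0, 0], [0, 0, 0.0006, 0, 0, 0], [0, 0, 0.0008, 0, 0, 0], [0, 0, 0.0008, 0, 0, 0], [0, 0, 0.0008, 0, 0, 0]],
  ],
)

```text
t: 15.38
tcp_pos: [523.7, 112.1, 115.8]
tool_rot: [-0.264, 3.13, -0.0]
wrist_force: [-2.5, -0.5, 6.2]
opening: 0.152
finger_force: 30.0
```

Emit:
drive_tool(
  rows=[
    [[0, 0, 0.0003, 0, 0, 0], [0, 0, 0.0006, 0, 0, 0], [0, 0, 0.0008, 0, 0, 0], [0, 0, 0.0008, 0, 0, 0], [0, 0, 0.0008, 0, 0, 0]],
  ],
)

```text
t: 16.0
tcp_pos: [523.7, 112.2, 115.7]
tool_rot: [-0.264, 3.13, -0.0]
wrist_force: [-4.9, 0.5, 10.7]
opening: 0.148
finger_force: 30.0
```

```bash
python3 - <<'E'
from h import *
to([523.6,111.8,115],1.737)
b=np.zeros((480,640),bool); b[190:270,225:280]=1
Z=[]
for i in range(3):
    im=grab('scene','scene6'); P=cloud(im); hsv=cv2.cvtColor(im['pixels'],cv2.COLOR_RGB2HSV)
    m=(hsv[...,0]>95)&(hsv[...,0]<125)&(hsv[...,1]>120)&b
    Q=P[m]; Q=Q[(np.hypot(Q[:,0]-524,Q[:,1]-112)<42)&(Q[:,2]<97)]; Z.append((len(Q),Q.mean(0).round(1),np.percentile(Q[:,2],[10,50,90]).round(1)))
print(Z)
t=pickle.load(open('scene6.pkl','rb'))
P=cloud(t); r=np.hypot(P[...,0]-524,P[...,1]-112); m=(r>45)&(r<58)&(P[...,2]<62)&(P[...,2]>40); print('housing top',m.sum(),np.median(P[m][:,2]))
cv2.imwrite('pics/c6.png',cv2.resize(t['pixels'][195:285,210:300],None,fx=6,fy=6,interpolation=cv2.INTER_CUBIC)[...,::-1])
E
```

```text
t 16.0 tcp [523.7 112.2 115.7] yaw 1.7391 F [-4.9  0.5 10.7] Tz [-0.04  1.19  0.01] open 0.148 30.001725554466248 q [-0.01  0.18  1.82 -0.    1.15 -1.75]
shift [ 0.0002 -0.0003  0.0007] turn [-0.0002  0.0002  0.0021]
[(143, array([521.1, 136.4,  83.2]), array([78.9, 83.7, 86.9])), (140, array([522. , 136.5,  83.5]), array([79.3, 83.6, 86.8])), (142, array([521.7, 136.5,  83.5]), array([79.1, 83.8, 87.6]))]
housing top 147 50.32390977328305
```

View pics/c6.png

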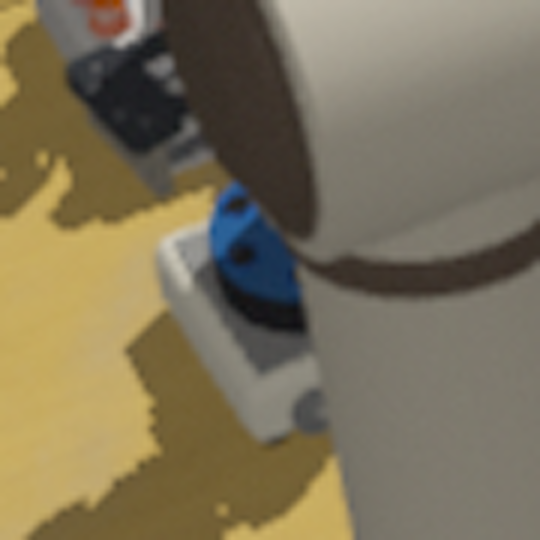

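The scene view shows the disc resting on the black socket. Its top measures about 84 mm, which is what a seated head should give. I'll take off the preload, open the gripper and check.

Emit:
drive_tool(
  rows=[
    [[0, 0, -0.0005, 0, 0, 0], [0, 0, -0.001, 0, 0, 0], [0, 0, -0.001, 0, 0, 0], [0, 0, -0.001, 0, 0, 0], [0, 0, -0.001, 0, 0, 0]],
  ],
)

```text
t: 16.77
tcp_pos: [523.7, 112.1, 115.8]
tool_rot: [-0.264, 3.13, -0.0]
wrist_force: [-2.4, -0.6, 5.7]
opening: 0.149
finger_force: 30.0
```

Emit:
drive_tool(
  rows=[
    [[0, 0, 0, 0, 0, 0], [0, 0, 0, 0, 0, 0], [0, 0, 0, 0, 0, 0], [0, 0, 0, 0, 0, 0], [0, 0, 0, 0, 0, 0]],
  ],
  claw=0,
)

```text
t: 17.4
tcp_pos: [523.5, 112.2, 115.4]
tool_rot: [-0.264, 3.13, 0.0]
wrist_force: [0.5, 1.3, 0.3]
opening: 0.494
finger_force: 0.0
```

Emit:
drive_tool(
  rows=[
    [[0, 0, -0.01, 0, 0, 0], [0, 0, -0.04, 0, 0, 0], [0, 0, -0.08, 0, 0, 0], [0, 0, -0.12, 0, 0, 0], [0, 0, -0.14, 0, 0, 0]],
  ],
)

```text
t: 18.02
tcp_pos: [524.6, 112.2, 259.1]
tool_rot: [-0.264, 3.126, -0.001]
wrist_force: [0.4, 0.0, 0.4]
opening: 0.5
finger_force: 0.0
```

Emit:
drive_tool(
  rows=[
    [[0, -0.06, 0, 0, 0, 0], [0, -0.12, 0, 0, 0, 0], [0, -0.18, 0, 0, 0, 0], [0, -0.24, 0, 0, 0, 0], [0, -0.3, 0, 0, 0, 0]],
  ],
)

```text
t: 18.65
tcp_pos: [573.9, -185.6, 256.4]
tool_rot: [-0.264, 3.129, -0.001]
wrist_force: [0.7, -0.8, -0.3]
opening: 0.5
finger_force: 0.0
```

```bash
python3 - <<'E'
from h import *
to([523.6,111.8,115],1.737)
im=grab('top','top7'); P=cloud(im); z=P[...,2]
b=np.zeros((480,640),bool); b[185:250,240:305]=1
hsv=cv2.cvtColor(im['pixels'],cv2.COLOR_RGB2HSV); bl=(hsv[...,0]>95)&(hsv[...,0]<125)&(hsv[...,1]>120)&b
m=bl&(z>75)&(z<97); Q=P[m]; print('disc',len(Q),np.median(Q[:,2]),cv2.minEnclosingCircle(Q[:,:2].astype(np.float32)))
print('plane',np.linalg.lstsq(np.c_[Q[:,:2]-Q[:,:2].mean(0),np.ones(len(Q))],Q[:,2],rcond=None)[0])
m=b&(z>112); Q=P[m]; print('bar',len(Q),np.median(Q[:,2]),cv2.minAreaRect(Q[:,:2].astype(np.float32)))
s=grab('scene','scene7')
x=cv2.resize(im['pixels'][175:255,235:315],(400,400),interpolation=cv2.INTER_CUBIC); y=cv2.resize(s['pixels'][190:270,215:295],(400,400),interpolation=cv2.INTER_CUBIC)
cv2.imwrite('pics/c7.png',np.hstack([x,y])[...,::-1])
E
```

```text
t 18.65 tcp [ 573.9 -185.6  256.4] yaw 1.7389 F [ 0.7 -0.8 -0.3] Tz [ 0.05 -0.01 -0.01] open 0.5 0.0 q [-0.51  0.21  1.48  0.    1.44 -2.25]
shift [0.     0.3017 0.1412] turn [-0.0007  0.0012  0.0019]
disc 602 84.5469540288741 ((523.0952758789062, 112.23846435546875), 44.56456756591797)
plane [-5.55642170e-03 -7.81119161e-03  8.47403396e+01]
bar 107 128.90642886939963 ((389.9949645996094, 61.78535461425781), (333.08050537109375, 19.875104904174805), 20.485422134399414)
```

View pics/c7.png

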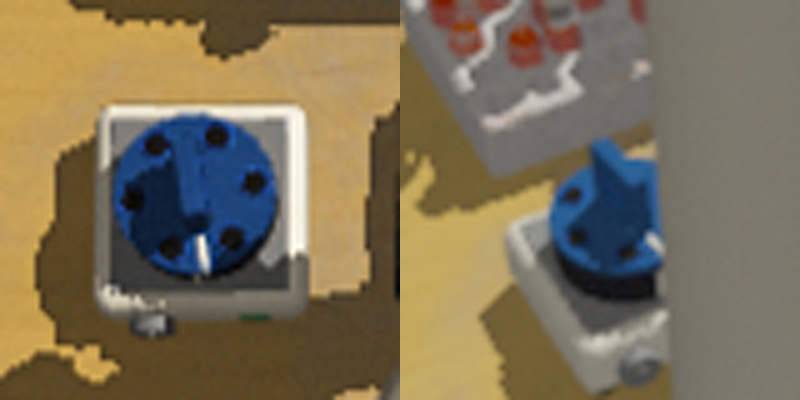

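The disc top measures 84.5 mm against 84 seated (92 if it were on the pins). The disc is level and concentric, and the gripper is clear of everything, so I'm handing in.

```bash
python3 -c "
from h import *
print(robot.finish_job())"
```

```text
the job is handed in; nothing more can be done
None
```

The blue tube head is in the mixer socket and released. Its slots met the pins at the first angle I tried (about 0.15 rad), so no turning was needed. Its disc measured flat on the rim, and I handed the job in at about 19 s; the hand-in returned no verdict.

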